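Pull the misfiled CD from the pocket-book rack

ROBOT

A 7-joint arm with a two-finger parallel gripper is mounted at the origin on the work surface. World frame = base frame: x ahead of the robot, y to its left, z up, the work surface at z = 0. Lengths are in m, angles in rad, forces in N, time in s.
With the tool pointing down it reaches from about 0.35 to 0.9 m from the base axis. Payload 8.1 kg.
Tool frame: the origin (TCP) lies at the very end of the fingers, on their centre line; the grasp point (between the pads) lies arm.hold_point_z behind it (arm.hold_point_z is the distance from the TCP to the grasp point, in m); z points along the fingers, y is the line along which they close (so a half turn about z gives the same grasp; the last joint's range is limited). The gripper opens to 92 mm and grips with 3 to 60 N. Pads are 19 mm wide; open, the fingers measure 130 mm over their backs; the gripper's body (75 mm by 190 mm) begins 47 mm behind the grasp point.
Start: joints at [-1.276, 0.434, 0.025, 1.573, -0.012, 1.134, -0.075], TCP at [0.242, 0.576, 0.227] pointing down, gripper open.
Joint ranges: [-2.62, 2.62], [-0.44, 2.09], [-1.27, 1.32], [0.08, 2.57], [-1.32, 4.46], [0.12, 2], [-2.74, 2.74]. Speed limits (rad/s): [2.22, 2.22, 3.01, 3.01, 3.14, 3.14, 3.14].

INTERFACE

Orientations are given as a rotation vector (axis times angle).
In Python, from cell import arm, vision, job, cut_out gives the robot as it stands. The module is installed in compiled form; this text tells all that it offers.
- The arm moves only by the tool play_rows, never from a script. Its argument "increments" is text: rows parted by semicolons, each of 5 numbers parted by spaces: the shift along the tool's x, y, z in cm, then the turn about the tool's z in degrees, then the opening, from -1 (shut) to 1 (fully open), so that 0 is half open. A call has 1 to 5 rows; each row shifts and turns the commanded pose from where the row before left it, along the tool's axes as they then stand; what a row does not reach is not made up. A row lasts 1/12 s, in which the tool goes at most 41.7 mm and 7.16 degrees, less where a joint would pass 70% of its speed; a pose out of reach is approached as far as the arm can. A call is refused whole if a number of a shift passes 4.17 or a number of a turn 7.16, either way. A call with a gripper value outside its range is refused whole. The fingers move at their own pace and stop on an object; "grip_force" is the grip in N (left out, the last holds). Time passes only in rows, so rows that do not move let the fingers close. It gives the time, the measured TCP pose, the force, the opening and the grip force at its end, in the units of the state.
- arm.observe(): the state, without advancing time (a new reading comes with each control period).
- vision.get_image(name): name is "side" or "top" or "wrist"; returns a dict with "frame" (420x560x3 uint8, red, green, blue), "z_map" (420x560 float32, m along the optical axis (not along the pixel's ray), 0 where there is no reading), "mtx" (3x3 intrinsics, pixels), "cam_to_world" (4x4, takes a point from camera to world coordinates). Camera axes: x right, y up, looking along -z (the intrinsics and any distortion apply to the point x, -y, -z); pixel columns grow to the right and rows downward; lengths in m; the calibration is good to about 2 mm. A picture is of the moment at which its call begins.
- job.sign_off(): hands the job in; it is judged then, once.
Trained networks look in a picture, given as the dict that the camera call returned (one of the last four; its "shot" number tells which), for a name from the list of things; names that differ only in an ending like _2 or _b are one class to them, and where a whole thing is asked for, a point or a joint stands for the part that bears it (a point fixed in the world has none). Each returns a list of dicts, best first, with "confidence" (0 to 1); they miss things now and then, are a little off and sometimes report something else, mostly with a low value. They report only what shows in the picture. A call takes as long as a camera call. They do not tell look-alikes from the thing itself.
- cut_out(query, picture): "mask" (420x560 bool, what is visible of it) and "point" ([row, column] in pixels, amid what is visible of it).
The state is a dict: "clock": time; "joints": joint angles; "dq": joint speeds; "joint_efforts": joint torques, N m; "position": TCP position; "ee_rot": TCP orientation; "force": force on the tool from outside, world axes, zero at the start; "ft_torque": the same for the moment, N m; "width": opening from 0.0 (shut) to 1.0 (fully open); "gripper_force": force on a finger pad.
Only numpy, scipy, OpenCV 4.12 (cv2) and the standard library are available. Lean on these libraries where they do the work, as an engineer would, in place of code of your own. Each camera call takes 0.05 s, during which the arm holds its last target. There are 200 camera calls.

TASK

A music CD in its case has been filed in the slotted counter rack among the little pocket books. Slide the CD case straight up out of its slot by its top edge, then lower it, standing on its edge, all the way to the bottom of the empty CD stand before letting go of it. Leave the pocket books in their slots.

Things in the scene. Friction and masses are not known exactly. Their poses are not given: they have to be found in the camera images.
- cd_mid (a point): Centre of the CD case: a thin plate 142 long (x) x 10 thick (y) x 125 tall (z), 100 g, pale grey rim, paper inlay, dark spine strip at its -x end. It starts upright in a 16 mm wide slot, running along its x, of a fixed plywood rack; its foot is 8 mm and its top edge 133 mm above the table, 50 mm above the books beside it. The rack's dividers end 53 mm above the table.
- stand_floor (a point): Centre of the inside floor, 8 mm above the table, of the empty CD stand: a fixed narrow open plywood box, inside 170 mm along its x and 38 mm along its y, walls 6 mm thick and 50 mm high above this floor. The CD case goes in with its 142 mm length along the stand's x, either way round; it may stand or lean against a wall.
- book_a_mid (a point): Centre of a pocket book standing in the same rack (170 x 128 mm, four slots 28 mm apart; one end slot is empty), 105 (x) x 13 (y) x 75 (z) mm, its top 83 mm above the table; to be left alone.
- book_b_mid (a point): Centre of the other pocket book in the rack, same size, 105 (x) x 13 (y) x 75 (z) mm, top 83 mm above the table; to be left alone.
There are look-alikes about, which are no part of the job. Of the things that look like the part that bears cd_mid, the smallest one is meant.

How it is judged:
By the outcome, as a careful person would: the job done as asked, in the order asked, and still so for the second after the job is handed in, with the robot touching nothing.
It also fails if it takes over 40 s, if anything falls off the work surface, if the arm or the gripper's body presses on something with over 40 N, if the wrist force passes 120 N, or if a joint passes its speed limit or range.

## Working session

There is one attempt and no reset: what is moved stays moved. The work goes in short steps, Python scripts to look and compute and a tool call to move; the robot and the scene stay as the last step left them, time stands still between calls to the robot, and variables do not carry over. Pictures are saved under pics/ and viewed, at most 10 in all, crops included, and the job is handed in when it is done.

Besides the shell and the picture viewer there is one more tool, called after "Emit:" as name(argument=value, ...), one argument or row to a line, values as JSON. play_rows: Moves the arm, as the interface text tells. Its arguments: {"type":"object","properties":{"increments":{"type":"string"},"grip_force":{"type":"number"}},"required":["increments"]}

```bash
mkdir -p pics; cat > h.py <<'E'
import numpy as np, cv2
from cell import arm, vision, job, cut_out
def cloud(p):
    z=p["z_map"];K=p["mtx"];v,u=np.mgrid[:420,:560]
    P=np.stack([(u-K[0,2])/K[0,0]*z,-(v-K[1,2])/K[1,1]*z,-z,np.ones_like(z)],-1)@p["cam_to_world"].T
    P=P[...,:3].copy();P[z==0]=np.nan
    return P
E
python3 - <<'E'
from h import *
s=arm.observe();print(s["position"],s["ee_rot"],arm.hold_point_z,s["width"])
ims=[]
for n in("top","side"):
    p=vision.get_image(n);ims.append(p["frame"]);P=cloud(p);np.save(n+".npy",P)
    for q in("cd_mid","book_a_mid","stand_floor"):
        for d in cut_out(q,p):
            c=P[d["mask"]];print(n,q,round(d["confidence"],2),d["point"],d["mask"].sum(),np.nanmin(c,0).round(3),np.nanmax(c,0).round(3),np.nanmedian(c,0).round(3))
    cv2.imwrite(f"pics/{n}.png",p["frame"][...,::-1])
E
```

```text
[0.2419873  0.57569134 0.22592287] [-6.20881177e-01 -3.07947592e+00  2.56065402e-03] 0.0188 0.9945467492797905
top cd_mid 0.95 [157.1, 231.2] 583 [0.482 0.158 0.005] [0.62  0.202 0.137] [0.54  0.178 0.131]
top cd_mid 0.72 [280.4, 180.1] 2100 [ 0.228  0.19  -0.006] [0.344 0.438 0.18 ] [0.29  0.28  0.152]
top cd_mid 0.63 [139.7, 120.3] 2203 [ 0.544  0.321 -0.003] [0.66  0.594 0.18 ] [0.572 0.412 0.14 ]
top book_a_mid 0.55 [157.3, 224.1] 458 [0.499 0.192 0.014] [0.604 0.231 0.088] [0.546 0.209 0.081]
top stand_floor 0.87 [148.3, 406.2] 2450 [ 0.474 -0.252 -0.004] [ 0.659 -0.16   0.063] [ 0.569 -0.205  0.026]
side cd_mid 0.85 [135.7, 281.7] 597 [ 0.545  0.313 -0.424] [1.08  1.725 0.177] [0.56  0.36  0.121]
side cd_mid 0.85 [180.0, 195.7] 1979 [ 0.236  0.185 -0.005] [0.391 0.687 0.177] [0.279 0.251 0.102]
side cd_mid 0.76 [180.1, 298.5] 1236 [ 0.483  0.149 -0.003] [0.714 0.404 0.134] [0.547 0.172 0.094]
side stand_floor 0.85 [302.2, 376.1] 3349 [ 0.474 -0.242 -0.004] [ 0.705 -0.121  0.06 ] [ 0.565 -0.214  0.035]
```

View pics/top.png

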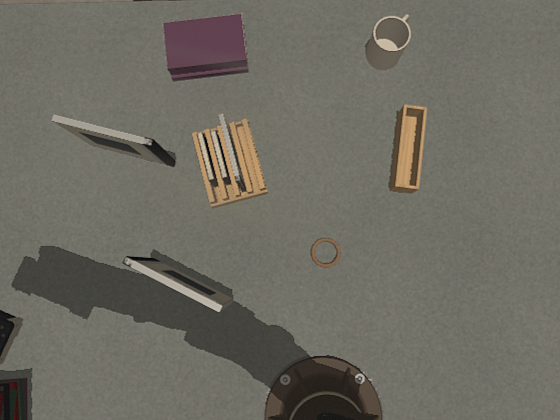

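View pics/side.png

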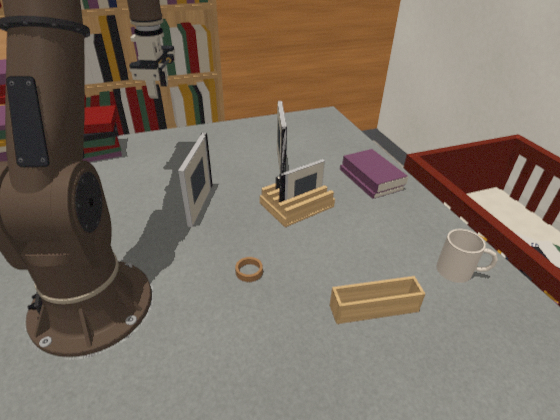

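The top view shows the target CD at about (231,157), with the two books to its left and the empty slot on its right. The stand is at (408,148). The larger look-alikes are at (115,140) and (180,280).

```bash
python3 - <<'E'
from h import *
from scipy.spatial.transform import Rotation as R
P=np.load("top.npy")
def rect(m,n):
    c=P[m][:,:2].astype(np.float32);r=cv2.minAreaRect(c*1000)
    b=cv2.boxPoints(r);e=[b[1]-b[0],b[2]-b[1]];e=max(e,key=np.linalg.norm)
    print(n,len(c),r,"long axis deg",np.degrees(np.arctan2(e[1],e[0]))%180, "mean z",P[m][:,2].mean())
x,y,z=np.moveaxis(P,-1,0)
near=(x>.45)&(x<.65)&(y>.13)&(y<.26)
rect(near&(z>.122)&(z<.145),"cd")
m=near&(z>.122)&(z<.145);c=P[m][:,:2];mu=np.median(c,0);print(mu,np.linalg.svd(c-c.mean(0))[2][0],c.mean(0))
rect((x>.45)&(x<.7)&(y>-.28)&(y<-.13)&(z>.05)&(z<.065),"stand")
rect(near&(z>.046)&(z<.058),"rack")
s=arm.observe();print(R.from_rotvec(s["ee_rot"]).as_matrix().round(3))
E
```

```text
cd 372 ((552.5734252929688, 182.6337890625), (142.45556640625, 10.320636749267578), 14.295198440551758) long axis deg 14.2951975 mean z 0.13234601944634108
[0.55056322 0.18185971] [-0.96906948 -0.24678805] [0.55091517 0.18193765]
stand 738 ((568.4219970703125, -199.20217895507812), (51.85947036743164, 184.60104370117188), 81.27239990234375) long axis deg 171.2724 mean z 0.05690740387854127
rack 1783 ((546.3825073242188, 195.7679443359375), (159.91709899902344, 124.12757110595703), 14.333352088928223) long axis deg 14.333353 mean z 0.052512223203211805
[[-0.922  0.387 -0.   ]
 [ 0.387  0.922 -0.   ]
 [-0.    -0.    -1.   ]]
```

Emit:
play_rows(
  increments="0 0 -1 -7.1 1;0 0 -1 -7.1 1;0 0 -1 -7.1 1;0 0 -1 -7.1 1;0 0 -1 -7.1 1",
)

```text
clock: 0.82
position: [0.2421, 0.5761, 0.2772]
ee_rot: [-0.357, 3.121, -0.0]
force: [-1.1, -0.1, -0.2]
width: 0.999
gripper_force: 0.0
```

Emit:
play_rows(
  increments="-1.36 -3 0 -1.6 1;-1.36 -3 0 0 1;-1.36 -3 0 0 1;-1.36 -3 0 0 1;-1.36 -3 0 0 1",
)

```text
clock: 1.23
position: [0.3451, 0.4457, 0.2768]
ee_rot: [-0.391, 3.117, 0.0]
force: [-0.2, -0.8, 0.7]
width: 0.999
gripper_force: 0.0
```

Emit:
play_rows(
  increments="-1.36 -3 0 0 1;-1.36 -3 0 0 1;-1.36 -3 0 0 1;-1.36 -3 0 0 1;-1.36 -3 0 0 1",
)

```text
clock: 1.65
position: [0.4481, 0.3171, 0.277]
ee_rot: [-0.391, 3.117, 0.0]
force: [0.8, 0.2, 0.5]
width: 1.001
gripper_force: 0.0
```

Emit:
play_rows(
  increments="-1.36 -3 0 0 1;-1.36 -3 0 0 1;-1.3 -2.5 0 0 1;0 0 0 0 1;0 0 0 0 1",
)

```text
clock: 2.07
position: [0.5083, 0.2443, 0.2767]
ee_rot: [-0.385, 3.118, -0.001]
force: [-0.8, 0.5, 0.2]
width: 1.0
gripper_force: 0.0
```

```bash
cat > w.py <<'E'
from h import *
from scipy.spatial.transform import Rotation as R
import sys
tx,ty,ta=map(float,sys.argv[1:4])  # target tcp xy, long axis deg
s=arm.observe();M=R.from_rotvec(s["ee_rot"]).as_matrix();d=np.array([tx,ty,s["position"][2]])-s["position"]
a=np.degrees(np.arctan2(M[1,1],M[0,1]))
print("t",s["clock"],"pos",s["position"].round(4),"tilt",M[:,2].round(3),"go cm",(M.T@d*100).round(2),"turn",round(-(((ta+90-a)+90)%180-90),2),"F",s["force"].round(1),"w",s["width"],s["gripper_force"],"q",s["joints"].round(2))
E
python3 w.py .5526 .1826 14.3
python3 - <<'E'
from h import *
p=vision.get_image("wrist");cv2.imwrite("pics/w1.png",p["frame"][...,::-1]);P=cloud(p);np.save("w1.npy",P)
x,y,z=np.moveaxis(P,-1,0)
m=(x>.45)&(x<.65)&(y>.13)&(y<.24)&(z>.122)&(z<.145)
print(m.sum(),cv2.minAreaRect(P[m][:,:2].astype(np.float32)*1000) if m.any() else 0)
E
```

```text
t 2.0667 pos [0.5083 0.2443 0.2767] tilt [ 0. -0. -1.] go cm [-2.79 -7.06  0.  ] turn -0.22 F [-0.8  0.5  0.2] w 1.000406893320056 0.0 q [-0.58  0.3   0.05  1.65 -0.02  1.19  1.29]
1299 ((548.3109741210938, 179.20034790039062), (133.614501953125, 10.975807189941406), 14.411988258361816)
```

View pics/w1.png

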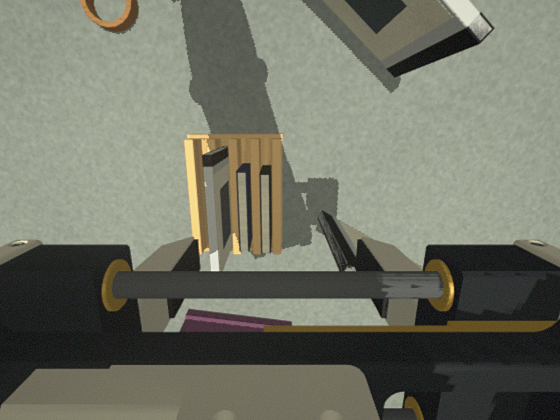

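The CD stands at column ~215 and the books are to its right. The wrist measurement agrees with the top one to about 2 mm.

Emit:
play_rows(
  increments="-1 -2.5 0 -0.2 0.2;-1 -2.5 0 0 0.2;-0.8 -2.2 0 0 0.2;0 0 2 0 0.2;0 0 2 0 0.2",
)

```text
clock: 2.53
position: [0.5533, 0.1836, 0.2373]
ee_rot: [-0.395, 3.114, 0.002]
force: [-1.1, 0.9, -0.3]
width: 0.689
gripper_force: 0.0
```

Emit:
play_rows(
  increments="0 0 2 0 0.2;0 0 2 0 0.2;0 0 2 0 0.2;0 0 0 0 0.2;0 0 0 0 0.2",
)

```text
clock: 2.95
position: [0.5511, 0.1846, 0.1763]
ee_rot: [0.4, -3.114, -0.0]
force: [0.4, -0.7, 1.2]
width: 0.6
gripper_force: 0.0
```

```bash
python3 w.py .5527 .1815 14.3
python3 - <<'E'
from h import *
for n in("wrist","top"):
    p=vision.get_image(n);cv2.imwrite(f"pics/{n}2.png",p["frame"][...,::-1]);P=cloud(p)
    x,y,z=np.moveaxis(P,-1,0)
    m=(x>.47)&(x<.63)&(abs((y-.182)-(x-.5526)*.255)<.013)&(z>.122)&(z<.145)
    print(m.sum(),cv2.minAreaRect(P[m][:,:2].astype(np.float32)*1000) if m.any() else 0)
E
```

```text
t 2.95 pos [0.5511 0.1846 0.1763] tilt [-0.002 -0.    -1.   ] go cm [-0.07 -0.34 -0.  ] turn 0.32 F [ 0.4 -0.7  1.2] w 0.5999818490965108 0.0 q [-0.47  0.41  0.07  1.75 -0.04  0.99  1.45]
2186 ((552.6034545898438, 180.1363983154297), (141.92178344726562, 10.136931419372559), 14.321562767028809)
0 0
```

View pics/wrist2.png

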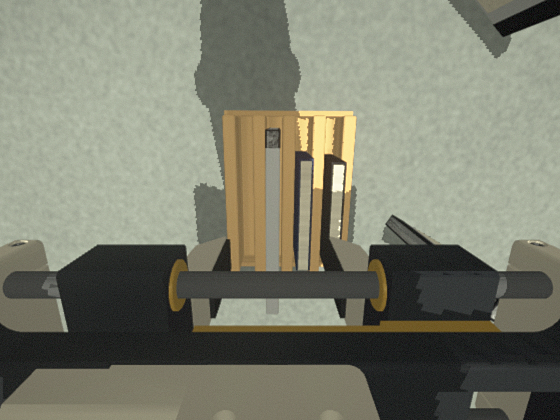

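The CD edge is at column 272, just left of the finger centre at ~279, so I shift -0.4 cm in y. Then I go down to TCP z ≈ 0.103 and close.

Emit:
play_rows(
  increments="0 -0.4 1.5 0.3 0.2;0 0 2 0 0.2;0 0 2 0 0.2;0 0 1.8 0 0.2;0 0 0 0 0.2",
)

```text
clock: 3.47
position: [0.5521, 0.1795, 0.1021]
ee_rot: [0.389, -3.115, 0.001]
force: [-0.5, -0.8, 0.5]
width: 0.599
gripper_force: 0.0
```

```bash
python3 w.py .5526 .1805 14.3
```

```text
t 3.4667 pos [0.5521 0.1795 0.1021] tilt [-0.003 -0.001 -1.   ] go cm [-0.07  0.08 -0.  ] turn -0.07 F [-0.5 -0.8  0.5] w 0.5991065390437077 0.0 q [-0.45  0.49  0.07  1.83 -0.04  0.83  1.45]
```

Emit:
play_rows(
  increments="0 0 0 0 -0.6;0 0 0 0 -1;0 0 0 0 -1;0 0 0 0 -1;0 0 0 0 -1",
  grip_force=30,
)

```text
clock: 3.88
position: [0.5539, 0.1797, 0.1048]
ee_rot: [-0.388, 3.116, 0.001]
force: [-0.7, 0.4, 0.3]
width: 0.288
gripper_force: 0.0
```

Emit:
play_rows(
  increments="0 0 0 0 -1;0 0 0 0 -1;0 0 -0.5 0 -1;0 0 -0.5 0 -1;0 0 -0.5 0 -1",
)

```text
clock: 4.3
position: [0.5533, 0.1795, 0.1192]
ee_rot: [0.388, -3.117, 0.0]
force: [-0.5, -0.4, -1.6]
width: 0.106
gripper_force: 30.0
```

Emit:
play_rows(
  increments="0 0 -1.5 0 -1;0 0 -1.5 0 -1;0 0 -1.5 0 -1;0 0 -1.5 0 -1;0 0 -1.5 0 -1",
)

```text
clock: 4.72
position: [0.5533, 0.1794, 0.195]
ee_rot: [-0.388, 3.117, 0.0]
force: [-0.2, 1.1, -1.1]
width: 0.108
gripper_force: 30.0
```

Emit:
play_rows(
  increments="0 0 -1.5 0 -1;0 0 -1.5 0 -1;0 0 -1 0 -1;0 0 0 0 -1;0 0 0 0 -1",
)

```text
clock: 5.13
position: [0.5535, 0.1795, 0.234]
ee_rot: [-0.388, 3.117, 0.0]
force: [-0.7, -0.7, -1.0]
width: 0.107
gripper_force: 30.0
```

```bash
python3 w.py .5684 -.1992 -8.7
python3 - <<'E'
from h import *
p=vision.get_image("side");q=vision.get_image("top")
cv2.imwrite("pics/l.png",np.hstack([p["frame"][60:330,150:450],q["frame"][60:330,150:450]])[...,::-1])
E
```

```text
t 5.1333 pos [0.5535 0.1795 0.234 ] tilt [ 0.001  0.    -1.   ] go cm [ 7.850e+00 -3.708e+01 -1.000e-02] turn 22.9 F [-0.7 -0.7 -1. ] w 0.10714665743883935 29.99406784772873 q [-0.47  0.36  0.08  1.68 -0.03  1.11  1.44]
```

View pics/l.png

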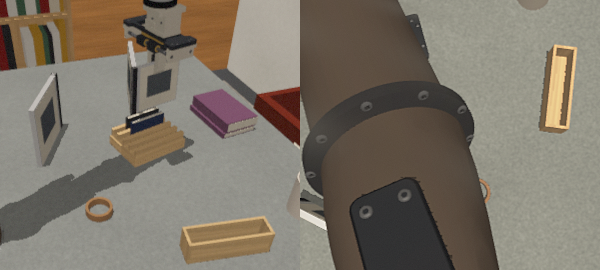

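The CD is held and hanging upright, both books are still in the rack, and the stand is unobstructed.

Emit:
play_rows(
  increments="0 0 0 5.7 -1;0 0 0 5.7 -1;0 0 0 5.7 -1;0 0 0 5.8 -1;0 0 0 0 -1",
)

```text
clock: 5.65
position: [0.5528, 0.1794, 0.2326]
ee_rot: [-0.245, -3.13, 0.002]
force: [0.5, 1.1, -1.2]
width: 0.105
gripper_force: 30.0
```

Emit:
play_rows(
  increments="-0.3 -1.5 0 0 -1;-0.6 -3 0 0 -1;-0.6 -3 0 0 -1;-0.6 -3 0 0 -1;-0.6 -3 0 0 -1",
)

```text
clock: 6.07
position: [0.5591, 0.0406, 0.233]
ee_rot: [-0.231, -3.132, 0.001]
force: [1.2, 0.1, 0.1]
width: 0.107
gripper_force: 30.0
```

Emit:
play_rows(
  increments="-0.6 -3 0 0 -1;-0.6 -3 0 0 -1;-0.6 -3 0 0 -1;-0.6 -3 0 0 -1;-0.6 -3 0 0 -1",
)

```text
clock: 6.48
position: [0.5661, -0.1123, 0.233]
ee_rot: [-0.232, -3.132, 0.0]
force: [0.2, -0.6, -0.8]
width: 0.108
gripper_force: 30.0
```

Emit:
play_rows(
  increments="-0.6 -2.5 0 0 -1;-0.5 -2 0 0 -1;-0.4 -1 0 0 -1;0 0 0 0 -1;0 0 0 0 -1",
)

```text
clock: 6.9
position: [0.573, -0.1669, 0.2331]
ee_rot: [-0.236, -3.132, -0.001]
force: [-0.1, 0.2, -1.6]
width: 0.103
gripper_force: 30.0
```

```bash
python3 w.py .5684 -.1992 -8.7
python3 - <<'E'
from h import *
for n in("wrist","top","side"):
    p=vision.get_image(n);P=cloud(p);x,y,z=np.moveaxis(P,-1,0)
    m=(x>.45)&(x<.7)&(y>-.28)&(y<-.13)&(z>.052)&(z<.065)
    print(n,m.sum(),cv2.minAreaRect(P[m][:,:2].astype(np.float32)*1000) if m.any() else 0)
    if n!="top": cv2.imwrite(f"pics/{n}3.png",p["frame"][...,::-1])
E
```

```text
t 6.9 pos [ 0.573  -0.1669  0.2331] tilt [-0.001  0.001 -1.   ] go cm [-0.03 -3.27 -0.  ] turn 0.07 F [-0.1  0.2 -1.6] w 0.10250297397205278 29.99411791563034 q [-0.01  0.39  0.28  1.65 -0.12  1.12  1.73]
wrist 1384 ((556.2604370117188, -199.97787475585938), (50.17038345336914, 158.41375732421875), 81.36980438232422)
top 335 ((563.1873779296875, -197.85755920410156), (51.04306411743164, 173.1195068359375), 81.57051849365234)
side 754 ((568.1204833984375, -203.43167114257812), (53.465084075927734, 182.87786865234375), 80.75051879882812)
```

View pics/wrist3.png

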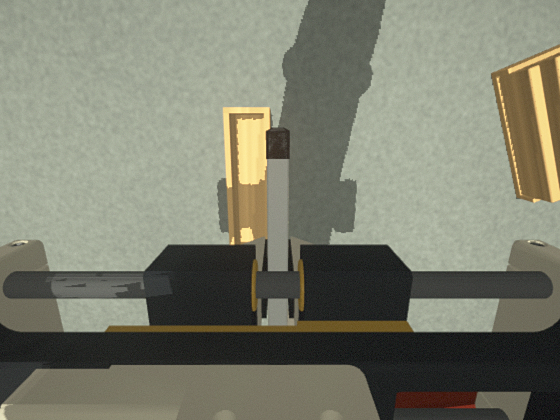

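The CD is parallel to the stand, which is centred at about column 246 against 278 for the CD. I move -3.5 cm along y, then go down.

Emit:
play_rows(
  increments="0 -1.5 0 0 -1;0 -1.5 0 0 -1;0 -0.5 0 0 -1;0 0 0 0 -1;0 0 0 0 -1",
)

```text
clock: 7.47
position: [0.568, -0.2009, 0.2337]
ee_rot: [0.237, 3.133, 0.001]
force: [0.3, -0.3, -1.9]
width: 0.108
gripper_force: 30.0
```

Emit:
play_rows(
  increments="0 0 1 0 -1;0 0 2 0 -1;0 0 1.5 0 -1;0 0 0 0 -1;0 0 0 0 -1",
)

```text
clock: 7.88
position: [0.5674, -0.2008, 0.1877]
ee_rot: [-0.236, -3.13, -0.001]
force: [-0.2, 0.2, -1.0]
width: 0.106
gripper_force: 30.0
```

```bash
python3 w.py .5684 -.2015 -8.7
python3 - <<'E'
from h import *
p=vision.get_image("wrist");q=vision.get_image("side")
a=p["frame"][80:300,150:400];b=cv2.resize(q["frame"][190:340,300:450],(220,220),interpolation=1)
cv2.imwrite("pics/s4.png",cv2.resize(np.hstack([a,b]),None,fx=1.6,fy=1.6)[...,::-1])
E
```

```text
t 7.8833 pos [ 0.5674 -0.2008  0.1877] tilt [-0.002  0.001 -1.   ] go cm [-0.11 -0.05 -0.  ] turn 0.07 F [-0.2  0.2 -1. ] w 0.1061448294356048 29.994043707847595 q [ 0.05  0.44  0.28  1.7  -0.14  1.03  1.8 ]
```

View pics/s4.png

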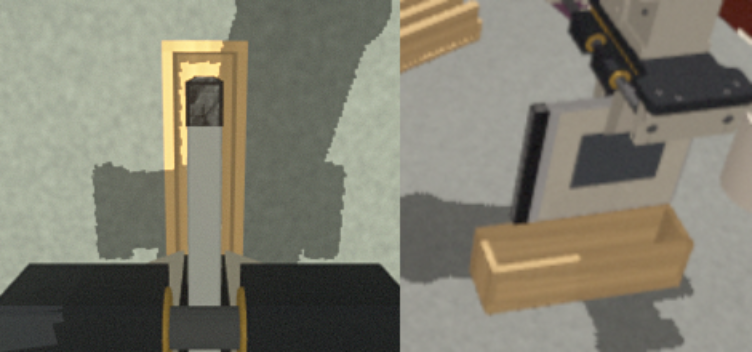

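The CD is centred over the stand in y and lies inside its end wall, so I lower it.

Emit:
play_rows(
  increments="0 0 1 0 -1;0 0 1.5 0 -1;0 0 1.5 0 -1;0 0 1.5 0 -1;0 0 1 0 -1",
)

```text
clock: 8.4
position: [0.5676, -0.2019, 0.1225]
ee_rot: [-0.238, -3.132, -0.0]
force: [0.2, -0.5, -0.6]
width: 0.103
gripper_force: 30.0
```

Emit:
play_rows(
  increments="0 0 0.7 0 -1;0 0 0.5 0 -1;0 0 0.2 0 -1;0 0 0.2 0 -1;0 0 0 0 -1",
)

```text
clock: 8.82
position: [0.568, -0.2022, 0.1079]
ee_rot: [0.238, 3.132, -0.0]
force: [0.4, 0.0, -0.9]
width: 0.105
gripper_force: 30.0
```

Emit:
play_rows(
  increments="0 0 0.1 0 -1;0 0 0.1 0 -1;0 0 0.1 0 -1;0 0 0 0 -1;0 0 0 0 -1",
)

```text
clock: 9.23
position: [0.5681, -0.2022, 0.105]
ee_rot: [0.238, 3.132, -0.0]
force: [0.2, 0.2, 0.6]
width: 0.107
gripper_force: 30.0
```

Emit:
play_rows(
  increments="0 0 0.1 0 -1;0 0 0 0 -1;0 0 0 0 -1",
)

```text
clock: 9.48
position: [0.5682, -0.2023, 0.105]
ee_rot: [0.238, 3.131, 0.0]
force: [-2.5, 0.4, 10.8]
width: 0.112
gripper_force: 30.0
```

Contact with the floor: 10.8 N and no further descent. I release and retreat.

Emit:
play_rows(
  increments="0 0 0 0 -0.6;0 0 0 0 -0.3;0 0 0 0 0;0 0 0 0 0;0 0 0 0 0",
)

```text
clock: 9.9
position: [0.5677, -0.2021, 0.1035]
ee_rot: [-0.238, -3.132, -0.0]
force: [0.5, -0.5, -1.2]
width: 0.419
gripper_force: 0.0
```

Emit:
play_rows(
  increments="0 0 -1 0 0;0 0 -2 0 0;0 0 -3 0 0;0 0 -3 0 0;0 0 -3 0 0",
)

```text
clock: 10.32
position: [0.5675, -0.2022, 0.2257]
ee_rot: [-0.239, -3.132, 0.0]
force: [0.7, 0.6, 0.9]
width: 0.497
gripper_force: 0.0
```

```bash
python3 w.py .5684 -.2015 -8.7
python3 - <<'E'
from h import *
p=vision.get_image("wrist");q=vision.get_image("side");P=cloud(q);x,y,z=np.moveaxis(P,-1,0)
m=(x>.48)&(x<.66)&(y>-.235)&(y<-.165)&(z>.07)&(z<.16);c=P[m];print(m.sum(),c.min(0),c.max(0))
cv2.imwrite("pics/f.png",np.hstack([p["frame"][50:350,150:450],q["frame"][90:390,230:530]])[...,::-1])
E
```

```text
t 10.3167 pos [ 0.5675 -0.2022  0.2257] tilt [-0. -0. -1.] go cm [-0.08  0.08 -0.  ] turn -0.01 F [0.7 0.6 0.9] w 0.4973104677841259 0.0 q [ 0.04  0.4   0.3   1.65 -0.13  1.11  1.79]
1710 [ 0.49713364 -0.22132577  0.07006629] [ 0.63870457 -0.18713015  0.13585959]
```

View pics/f.png

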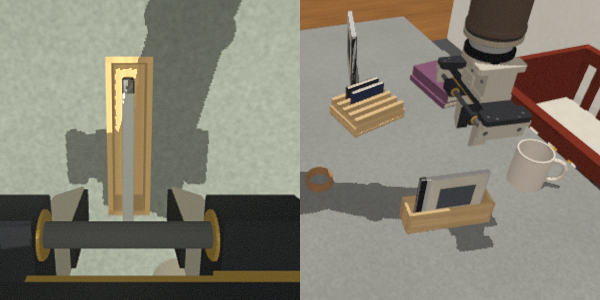

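The CD stands in the stand with its top at ~0.134, and the books are still in place. I let it settle, then hand in.

Emit:
play_rows(
  increments="0 0 -1 0 0;0 0 0 0 0;0 0 0 0 0;0 0 0 0 0;0 0 0 0 0",
)

```text
clock: 10.83
position: [0.5673, -0.2019, 0.2328]
ee_rot: [-0.238, -3.131, -0.0]
force: [0.3, 0.1, 0.2]
width: 0.503
gripper_force: 0.0
```

```bash
python3 - <<'E'
from h import *
q=vision.get_image("side");P=cloud(q);x,y,z=np.moveaxis(P,-1,0)
m=(x>.48)&(x<.66)&(y>-.235)&(y<-.165)&(z>.07)&(z<.16);c=P[m];print(m.sum(),c.min(0),c.max(0))
print(job.sign_off())
E
```

```text
1704 [ 0.4968058  -0.2208198   0.07004368] [ 0.6386933  -0.18764995  0.13377444]
the job is handed in; nothing more can be done
None
```

The CD case was slid straight up out of the rack and lowered to the floor of the empty stand before release; it was still standing there at hand-in (10.8 s), with both pocket books in their slots.

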